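# Fasten the draw latch of the blue repair-kit case

### The arm

A 6-joint arm with a two-finger parallel gripper is mounted at the origin on a cart in front of the work surface, level with it; the furniture and walls round the work are solid. World frame = base frame: x ahead of the robot, y to its left, z up, the work surface at z = 0. Lengths are in m, angles in rad, forces in N, time in s.
With the tool pointing down it reaches from about 0.3 to 0.85 m from the base axis. Payload 5.4 kg.
Tool frame: the origin (TCP) lies midway between the tips of the shut fingers; the grasp point (between the pads) lies 19 mm behind it; z points along the fingers, y is the direction in which the jaws open and shut (so a half turn about z gives the same grasp; the last joint's range is limited). The gripper opens to 85 mm and grips with 20 to 120 N. Pads are 22 mm wide; open, the fingers measure 114 mm over their backs; the gripper's body (76 mm by 85 mm) begins 54 mm behind the grasp point. The pads swing forward as they close: fully open they stand 13 mm farther back than shut.
Start: joints at [-1.388, 0.158, 1.597, -0, 1.386, -0.21], TCP at [0.22, -0.531, 0.231] pointing down, gripper open.
Joint ranges: [-2.91, 2.91], [-0.94, 2.29], [0.18, 2.7], [-1.29, 4.43], [0.17, 2.64], [-3, 3]. Speed limits (rad/s): [2.57, 2.57, 3.14, 3.14, 3.14, 3.14].

### API

Orientations are given as a unit quaternion [x, y, z, w].
In Python, from workcell import arm, optics, workorder gives the robot as it stands.
- The arm moves only by the tool play_rows, never from a script. Its argument "plan" is a list of rows, each a list of 3 entries, a list of its own where there are three numbers: the opening, from 0 (shut) to 1 (fully open), then the shift along the tool's x, y, z in m, then the turn, a rotation vector about the tool's x, y, z in rad. In form: [[claw, [tx, ty, tz], [wx, wy, wz]], ...]. A call has 1 to 20 rows; each row is the pose to reach, as a shift and turn from the pose commanded when the call began, along the tool's axes at that moment; what a row does not reach only later rows make up. A row lasts 1/8 s, in which the tool goes at most 62.5 mm and 10.7 degrees, less where a joint would pass 70% of its speed; a pose out of reach is approached as far as the arm can. A call with a gripper value outside its range is refused whole. The fingers move at their own pace and stop on an object; "squeeze" is the grip in N (left out, the last holds). Time passes only in rows, so rows that repeat a pose let the fingers close. It gives the time, the measured TCP pose, the force and the opening at its end, in the units of the state.
- arm.state(): the state, without advancing time (a new reading comes with each control period).
- optics.snapshot(name): name is "scene" or "top" or "wrist"; returns the picture (384x512x3 uint8, blue, green, red); there is no depth.
- optics.calibration(name): a dict with "intrinsics" (3x3 intrinsics, pixels), "R" (3x3) and "t" (3): a world point X has camera coordinates R X + t. Camera axes: x right, y down, z forward; pixel columns grow to the right and rows downward; lengths in m; the calibration is good to about 2 mm. A picture is of the moment at which its call begins: read the wrist's pose just before it. calibration takes no time and is no camera call; for the wrist camera it gives the pose at the moment of the call.
- workorder.job_done(): hands the job in, once; it reports no verdict.
The state is a dict: "time_s": time; "joints": joint angles; "joint_velocities": joint speeds; "joint_efforts": joint torques, N m; "tool_pos": TCP position; "tool_rot": TCP orientation; "wrist_force": force on the tool from outside, world axes, zero at the start; "moment": the same for the moment, N m; "gripper_width": finger opening in m.
Only numpy, scipy, OpenCV 4.12 (cv2) and the standard library are available. Lean on these libraries where they do the work, as an engineer would, in place of code of your own. Each camera call takes 0.05 s, during which the arm holds its last target. There are 200 camera calls.

### The job

The blue kit case is packed and ready to go out: fasten the draw latch on its top. First flip the latch's wire loop over onto the keeper so that it hooks behind the lip, then push the red lever back and fully down until it snaps over centre and draws the lid half shut. Leave the grey case's latch open, as it stands.

Things in the scene. Friction and masses are not known exactly. Their poses are not given: they have to be found in the camera images.
- blue_case: Blue case with metal edges, fixed on the counter, seam on top: 120 mm deep (x), 160 wide (y), 90 high. Origin on the counter under the seam; near half x -65 to 0, lid half 0 to +55. x points from the latch's lever side to its keeper side, y along the seam, z up. The latch lies on top along y = 0; its lever's pivot (axis along y) is at x -18, z 100 mm, the keeper at x about +25.
- blue_bar (a point): Centre of the crossbar (40 mm long along y) of the blue case's U-shaped loop of 5 mm wire; the loop straddles the lever and swings freely on it, bar 58 mm from its pivots. At the start it leans back (to -x) past upright on a stop, bar about 160 to 170 mm up, 20 mm above the lever's tip; pushed past upright to +x it falls by its own weight over the keeper, bar then about 96 mm up.
- blue_keeper (a point): Steel keeper on the lid half of the blue case: top middle of the far face (+x side) of its upright lip, 102 mm above the counter; the lip is 26 mm wide, 4 mm thick and stands 9 mm above its plate. Frame axes as the case's. The bar belongs on the far side of the lip, below its top.
- blue_lever (a joint): Blue case's red lever plate, 40 mm long from its pivot, 24 wide, 4 thick. rad: 0 leans to the keeper, 70 degrees above level; grows as it swings up and back, away from the keeper; 1.92 is flat, fully down, pointing to -x. Starts at 0 to 0.25, stays where left. Carries the loop's pivots 14 mm from its own. Hooked, it needs about 5 N at the tip, passes dead centre at about 1.75, then stays down.
- blue_lid (a joint): Angle of the blue case's lid half about its hinge at the foot of the seam, rad: 0.045 ajar (a sprung seal holds it about 4 mm open at the top), 0 flush.
- grey_lever (a joint): Lever of the grey case's latch, black; the grey case is the same as the blue one but for its colour. Values as for blue_lever.
- grey_loop (a joint): Loop of the grey case's latch, rad: 0 is leaning back on its stop, grows as it swings over toward its keeper.

How it is judged:
On the way:
1. the blue loop's bar lies hooked behind the keeper's lip while the lever is still up (x of blue_bar in the frame of blue_keeper between 0 and 0.025 m and z of blue_bar in the frame of blue_keeper below 0 m and value of joint blue_lever below 1 rad), for 0.2 s.
At the end, for the whole second after the job is handed in: The blue case's lever is down past dead centre (within 0.09 rad of flat, 1.83 or more), its loop's bar is behind the keeper's lip (within 10 mm of its far face and below its top), and the lid half is drawn shut to within 0.02 rad (about 2 mm) (value of joint blue_lever above 1.83 rad and value of joint blue_lid below 0.02 rad and x of blue_bar in the frame of blue_keeper between 0 and 0.01 m and z of blue_bar in the frame of blue_keeper below 0 m); the robot touches nothing.
It fails at once if the grey case's latch is worked: its lever swung by more than about 0.5 rad or its loop flipped over (value of joint grey_lever above 0.75 rad or value of joint grey_loop above 0.8 rad).
It also fails if it takes over 35 s, if anything falls off the work surface, if the arm or the gripper's body presses on something with over 40 N, if the wrist force passes 120 N, or if a joint passes its speed limit or range.

## Working session

There is one attempt and no reset: what is moved stays moved. The work goes in short steps, Python scripts to look and compute and a tool call to move; the robot and the scene stay as the last step left them, time stands still between calls to the robot, and variables do not carry over. Pictures are saved under pics/ and viewed, about 8 in all and at most 12, crops included, and the job is handed in when it is done.

Besides the shell and the picture viewer there is one more tool, called after "Emit:" by a JSON object that holds its "method" and its "body", one argument or row to a line. play_rows: Moves the arm, as the interface text tells. Its arguments: {"type":"object","properties":{"plan":{"type":"array","items":{"type":"array"}},"squeeze":{"type":"number"}},"required":["plan"]}

```bash
mkdir -p pics && python3 - <<'E'
from workcell import arm, optics
import cv2
s=arm.state();print(s)
for n in("scene","top"):
    cv2.imwrite(f"pics/{n}0.png",optics.snapshot(n))
    c=optics.calibration(n);print(n,c)
E
```

```text
{'time_s': 0.0, 'joints': array([-1.38809489e+00,  1.59075280e-01,  1.59826370e+00, -2.11517692e-05,
        1.38616587e+00, -2.10052953e-01]), 'joint_velocities': array([ 0.00064649,  0.00228028, -0.00051188,  0.00018236, -0.00115666,
       -0.00062172]), 'joint_efforts': array([-5.06256474e-04, -3.95992470e+01, -3.31437814e+01, -2.71675053e-04,
        8.23167065e-03, -2.17143103e-06]), 'tool_pos': array([ 0.21995927, -0.53060964,  0.23028639]), 'tool_rot': array([ 9.80779056e-01,  1.95119267e-01,  2.68164034e-06, -9.56149748e-04]), 'wrist_force': array([-0.27289122,  0.49019127, -0.57564339]), 'moment': array([-0.00452829, -0.02056619,  0.04042177]), 'gripper_width': 0.08568827200719964}
scene {'intrinsics': array([[363.37813613,   0.        , 256.37451185],
       [  0.        , 363.37813613, 186.14857717],
       [  0.        ,   0.        ,   1.        ]]), 'R': array([[-0.81065615, -0.58523815, -0.01824572],
       [-0.4275705 ,  0.61297335, -0.66441488],
       [ 0.40002508, -0.53081068, -0.74714119]]), 't': array([0.4169442 , 0.31583277, 0.72886927])}
top {'intrinsics': array([[467.71566069,   0.        , 257.24715638],
       [  0.        , 467.71566069, 187.31093977],
       [  0.        ,   0.        ,   1.        ]]), 'R': array([[-1.89895499e-02, -9.99819678e-01,  9.24631307e-05],
       [-9.93716090e-01,  1.88634214e-02, -1.10329068e-01],
       [ 1.10307429e-01, -2.18698145e-03, -9.93895109e-01]]), 't': array([-0.00215741,  0.52152142,  1.05794407])}
```

View pics/scene0.png

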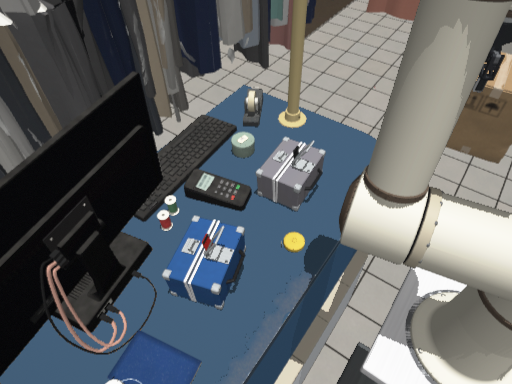

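View pics/top0.png

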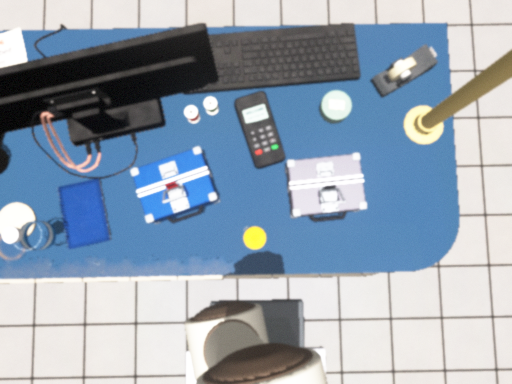

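The scene view shows the blue case at about (207,258), with its red lever near (207,241), and the grey case at (291,172). In the top view the blue case is at (174,185) and the grey one at (327,185). Next I'll zoom in on the blue case.

```bash
python3 - <<'E'
import cv2,numpy as np
a=cv2.imread("pics/top0.png")[138:232,122:227]; b=cv2.imread("pics/scene0.png")[210:310,155:255]
a=cv2.resize(a,(400,int(94*400/105)),interpolation=cv2.INTER_CUBIC); b=cv2.resize(b,(400,400),interpolation=cv2.INTER_CUBIC)
o=np.zeros((400,800,3),np.uint8);o[:a.shape[0],:400]=a;o[:,400:]=b
cv2.imwrite("pics/crop1.png",o)
E
```

```text
(no output)
```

View pics/crop1.png

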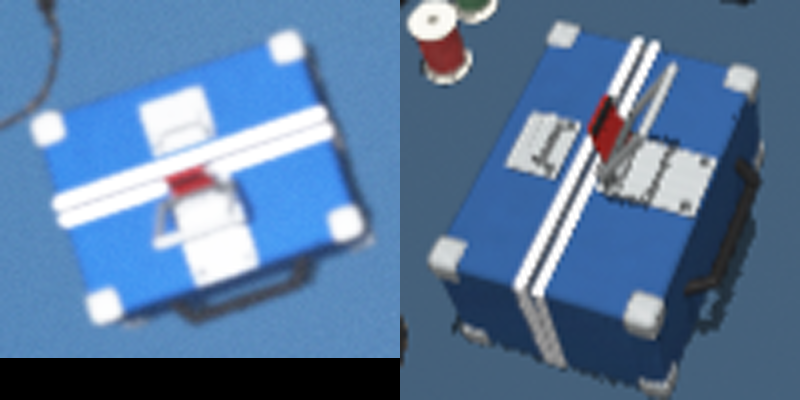

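```bash
cat > h.py <<'E'
import numpy as np
from workcell import arm, optics
from scipy.optimize import least_squares
def ray(n,uv,z,c=None):
    c=c or optics.calibration(n);K=c["intrinsics"];R=np.array(c["R"]);t=np.array(c["t"])
    d=R.T@np.linalg.inv(K)@np.array([*uv,1.]);o=-R.T@t
    return o+d*(z-o[2])/d[2]
def proj(n,X,c=None):
    c=c or optics.calibration(n);p=c["intrinsics"]@(np.array(c["R"])@X+np.array(c["t"]));return p[:2]/p[2]
def case(p,q):
    x,y,a=p;c,s=np.cos(a),np.sin(a)
    return np.array([x+c*q[0]-s*q[1],y+s*q[0]+c*q[1],q[2]])
E
python3 - <<'E'
from h import *
f=105/400
T=lambda u,v:(122+u*f,138+v*f)
S=lambda u,v:(155+(u-400)/4,210+v/4)
P={k:ray("top",T(*v),.09) for k,v in dict(seamL=(60,210),seamR=(328,123),TL=(46,128),TR=(287,47),BR=(347,223),BL=(104,305)).items()}
for k in P:print(k,P[k].round(4))
m=[("top",T(46,128),(.051,.074,.09)),("top",T(287,47),(.051,-.074,.09)),("top",T(347,223),(-.058,-.074,.09)),("top",T(104,305),(-.058,.074,.09)),
("scene",S(563,35),(.051,-.074,.09)),("scene",S(741,78),(-.058,-.074,.09)),("scene",S(642,310),(-.058,.074,.09)),("scene",S(447,252),(.051,.074,.09)),
("top",T(60,210),(0,.08,.091)),("top",T(328,123),(0,-.08,.091))]
r=least_squares(lambda p:np.concatenate([proj(n,case(p,q))-uv for n,uv,q in m]),[.45,.18,.3])
p=r.x;print(p,np.degrees(p[2]),r.fun.reshape(-1,2).round(1))
np.save("p.npy",p)
# loop bar
for z in(.16,.165,.17):
    print(z,ray("top",T(198,236),z), ray("scene",S(672,68),z),ray("scene",S(605,175),z))
for L in(0,.12,.25):
    an=np.radians(70)+L
    tip=np.array([-.018+.04*np.cos(an),0,.1+.04*np.sin(an)]);print(L,tip,((np.array(proj("top",case(p,tip)))-[122,138])/f).round(),((np.array(proj("scene",case(p,tip)))-[155,210])*4+[400,0]).round())
for x in(-.05,-.045,-.04,-.035,-.03,-.025,-.02):
  q=case(p,(x,0,.165))
  print(x,((np.array(proj("top",q))-[122,138])/f).round(),[((np.array(proj("scene",case(p,(x,y,.165))))-[155,210])*4+[400,0]).round() for y in(-.02,.02)])
E
```

```text
seamL [0.5068 0.2499 0.09  ]
seamR [0.5543 0.0955 0.09  ]
TL [0.5545 0.2584 0.09  ]
TR [0.5994 0.119  0.09  ]
BR [0.4961 0.085  0.09  ]
BL [0.4517 0.2242 0.09  ]
[0.52856895 0.17283798 0.31262654] 17.91218135514857 [[-0.3  0.1]
 [ 0.4 -0.2]
 [ 0.2 -0. ]
 [-0.5  0.5]
 [-0.1 -1.4]
 [-0.1 -0.7]
 [-0.3  0. ]
 [-0.8 -0.3]
 [ 0.3  1.2]
 [-0.6  0.5]]
0.16 [0.48416973 0.15818282 0.16      ] [0.49447116 0.13771424 0.16      ] [0.48122732 0.20429488 0.16      ]
0.165 [0.4837342  0.15729842 0.165     ] [0.4918716  0.14020247 0.165     ] [0.47873775 0.20623013 0.165     ]
0.17 [0.48329868 0.15641402 0.17      ] [0.48927203 0.14269069 0.17      ] [0.47624818 0.20816537 0.17      ]
0 [-0.00431919  0.          0.1375877 ] [181. 167.] [589. 110.]
0.12 [-0.00891729  0.          0.13895516] [183. 174.] [597. 111.]
0.25 [-0.01404384  0.          0.13980388] [186. 183.] [606. 112.]
-0.05 [198. 241.] [array([682.,  70.]), array([652., 135.])]
-0.045 [195. 232.] [array([672.,  68.]), array([642., 133.])]
-0.04 [192. 223.] [array([663.,  65.]), array([632., 130.])]
-0.035 [189. 215.] [array([654.,  63.]), array([623., 127.])]
-0.03 [186. 206.] [array([644.,  60.]), array([613., 125.])]
-0.025 [183. 197.] [array([635.,  58.]), array([604., 122.])]
-0.02 [180. 188.] [array([626.,  56.]), array([595., 120.])]
```

```bash
cat >> h.py <<'E'
from scipy.spatial.transform import Rotation as Ro
def cmd(q,p=None):
    p=np.load("p.npy") if p is None else p
    s=arm.state();R=Ro.from_quat(s["tool_rot"])
    W=np.column_stack([case((0,0,p[2]),(1,0,0)),-case((0,0,p[2]),(0,1,0)),[0,0,-1]])
    return R.inv().apply(case(p,q)-s["tool_pos"]).round(4),(R.inv()*Ro.from_matrix(W)).as_rotvec().round(4)
def where():
    p=np.load("p.npy");s=arm.state();d=s["tool_pos"]-[p[0],p[1],0];c,n=np.cos(p[2]),np.sin(p[2])
    return np.array([c*d[0]+n*d[1],-n*d[0]+c*d[1],d[2]]).round(4)
E
python3 -c "
from h import *
p=np.load('p.npy')
print(case(p,(-.09,0,.24)),cmd((-.09,0,.24)))"
```

```text
[0.44293133 0.14515767 0.24      ] (array([ 0.4647, -0.539 , -0.0085]), array([-0.0017, -0.0003,  0.0802]))
```

Emit:
{"method": "play_rows", "body": {
  "plan": [
    [0,[0.03,-0.035,-0.02],[0,0,0.02]],
    [0,[0.07,-0.08,-0.03],[0,0,0.05]],
    [0,[0.11,-0.125,-0.03],[0,0,0.08]],
    [0,[0.15,-0.17,-0.03],[0,0,0.08]],
    [0,[0.19,-0.22,-0.03],[0,0,0.08]],
    [0,[0.23,-0.265,-0.03],[0,0,0.08]],
    [0,[0.27,-0.31,-0.03],[0,0,0.08]],
    [0,[0.31,-0.355,-0.03],[0,0,0.08]],
    [0,[0.35,-0.4,-0.02],[0,0,0.08]],
    [0,[0.39,-0.45,-0.01],[0,0,0.08]],
    [0,[0.43,-0.495,-0.01],[0,0,0.08]],
    [0,[0.455,-0.525,-0.008],[0,0,0.08]],
    [0,[0.4647,-0.539,-0.008],[0,0,0.08]],
    [0,[0.4647,-0.539,-0.008],[0,0,0.08]],
    [0,[0.4647,-0.539,-0.008],[0,0,0.08]]
  ]
}}

```text
time_s: 1.98
tool_pos: [0.4429, 0.1434, 0.2393]
tool_rot: [0.988, 0.155, -0.0, 0.0]
wrist_force: [-1.0, -0.2, -0.5]
gripper_width: 0.0
```

```bash
python3 - <<'E'
from h import *
import cv2
p=np.load('p.npy')
print(where(),cmd((-.09,0,.15)))
c=optics.calibration("wrist");w=optics.snapshot("wrist")
cv2.imwrite("pics/w1.png",w)
print("bar ends pred",[proj("wrist",case(p,(-.045,y,.165)),c).round() for y in(-.02,.02)],"lip",[proj("wrist",case(p,(.025,y,.102)),c).round() for y in(-.013,.013)])
E
```

```text
[-0.0905 -0.0017  0.2393] (array([ 0.0006, -0.0017,  0.0893]), array([ 0.0005,  0.0003, -0.0012]))
bar ends pred [array([280., 140.]), array([224., 140.])] lip [array([267.,  50.]), array([237.,  50.])]
```

View pics/w1.png

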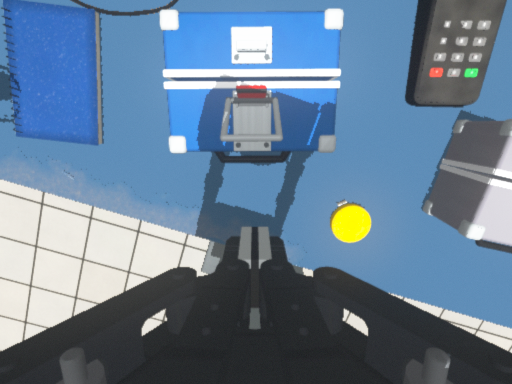

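The wrist view puts the bar at (251,138) and the lip at (252,50), both within 3 px of my prediction. I'll descend behind the bar and push it over.

Emit:
{"method": "play_rows", "body": {
  "plan": [
    [0,[0,-0.0017,0.045],[0,0,0]],
    [0,[0,-0.0017,0.087],[0,0,0]],
    [0,[0,-0.0017,0.087],[0,0,0]],
    [0,[0.015,-0.0017,0.087],[0,0,0]],
    [0,[0.03,-0.0017,0.087],[0,0,0]],
    [0,[0.042,-0.0017,0.087],[0,0,0]],
    [0,[0.054,-0.0017,0.087],[0,0,0]],
    [0,[0.066,-0.0017,0.087],[0,0,0]],
    [0,[0.078,-0.0017,0.087],[0,0,0]],
    [0,[0.09,-0.0017,0.087],[0,0,0]],
    [0,[0.09,-0.0017,0.087],[0,0,0]],
    [0,[0.09,-0.0017,0.087],[0,0,0]],
    [0,[0.09,-0.0017,0.05],[0,0,0]],
    [0,[0.05,-0.0017,0.02],[0,0,0]],
    [0,[0.0,-0.0017,0.0],[0,0,0]],
    [0,[0.0,-0.0017,0.0],[0,0,0]],
    [0,[0.0,-0.0017,0.0],[0,0,0]]
  ]
}}

```text
time_s: 4.15
tool_pos: [0.4426, 0.1462, 0.2392]
tool_rot: [0.988, 0.156, 0.0, -0.0]
wrist_force: [-0.2, 0.4, -0.2]
gripper_width: 0.0001
```

```bash
python3 - <<'E'
from h import *
import cv2
p=np.load('p.npy')
print(where())
c=optics.calibration("wrist");w=optics.snapshot("wrist")
cv2.imwrite("pics/w2.png",cv2.resize(w[0:170,130:370],(720,510),interpolation=cv2.INTER_CUBIC))
pr=lambda x,z:((proj("wrist",case(p,(x,0,z)),c)-[130,0])*3).round()
print("lip far",pr(.025,.102),"bar",pr(.04,.096),[(L,pr(-.018+.04*np.cos(1.2217+L),.1+.04*np.sin(1.2217+L))) for L in(0,.1,.2,.3,.5)])
E
```

```text
[-0.09    0.0011  0.2392]
lip far [376. 153.] bar [376. 100.] [(0, array([377., 251.])), (0.1, array([377., 267.])), (0.2, array([377., 283.])), (0.3, array([377., 299.])), (0.5, array([377., 331.]))]
```

View pics/w2.png

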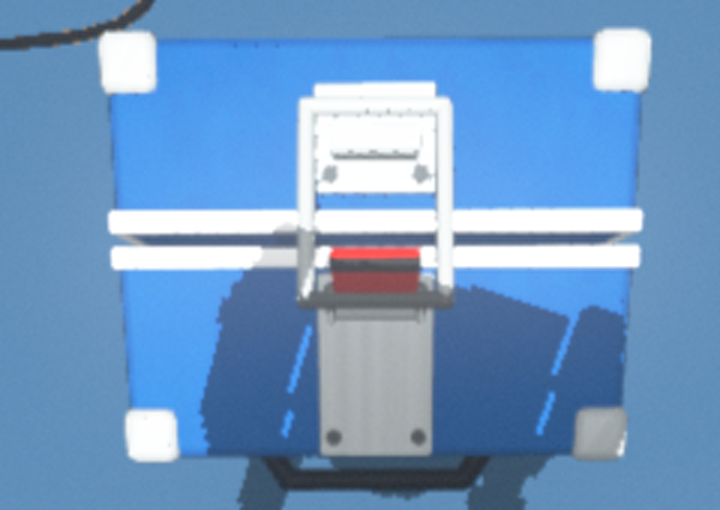

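The view shows the bar at (376,103), beyond the lip at (376,153), so it is hooked. The lever tip at (376,252) means it is still at about 0 rad. I'll go over to the keeper side of the lever and push it back.

Emit:
{"method": "play_rows", "body": {
  "plan": [
    [0,[0.05,0.001,0],[0,0,0]],
    [0,[0.1,0.001,0],[0,0,0]],
    [0,[0.114,0.001,0],[0,0,0]],
    [0,[0.114,0.001,0.05],[0,0,0]],
    [0,[0.114,0.001,0.1],[0,0,0]],
    [0,[0.114,0.001,0.109],[0,0,0]],
    [0,[0.105,0.001,0.109],[0,0,0]],
    [0,[0.095,0.001,0.109],[0,0,0]],
    [0,[0.085,0.001,0.109],[0,0,0]],
    [0,[0.08,0.001,0.107],[0,0,0]],
    [0,[0.076,0.001,0.106],[0,0,0]],
    [0,[0.071,0.001,0.106],[0,0,0]],
    [0,[0.066,0.001,0.107],[0,0,0]],
    [0,[0.066,0.001,0.107],[0,0,0]]
  ]
}}

```text
time_s: 5.95
tool_pos: [0.5054, 0.1654, 0.1323]
tool_rot: [0.988, 0.156, -0.0, 0.0]
wrist_force: [0.2, -0.4, 1.6]
gripper_width: 0.0005
```

```bash
python3 - <<'E'
from h import *
import cv2
print(where(),arm.state()["wrist_force"].round(1))
b=optics.snapshot("scene")[210:310,155:255]; w=optics.snapshot("wrist")[80:280,130:370]
o=np.zeros((400,800,3),np.uint8);o[:,:400]=cv2.resize(b,(400,400),interpolation=cv2.INTER_CUBIC);o[:333,400:]=cv2.resize(w,(400,333))
cv2.imwrite("pics/s3.png",o)
E
```

```text
[-2.430e-02  1.000e-04  1.323e-01] [ 0.2 -0.4  1.6]
```

View pics/s3.png

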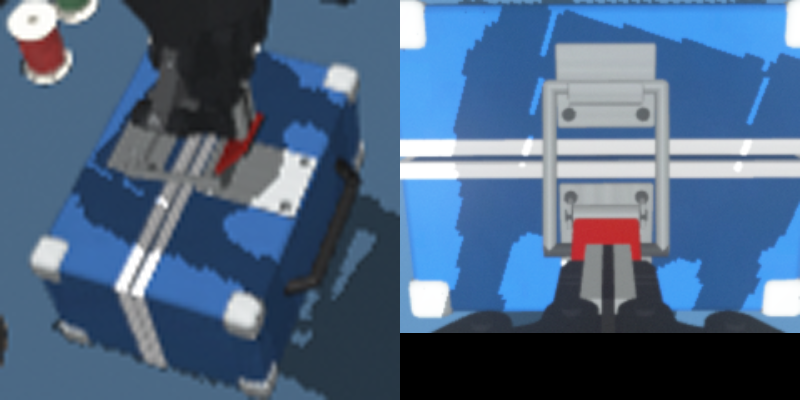

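The lever leans back ahead of the fingers, and the bar is still behind the lip. I'll continue along the arc down to flat.

Emit:
{"method": "play_rows", "body": {
  "plan": [
    [0,[-0.004,0,0.002],[0,0,0]],
    [0,[-0.007,0,0.005],[0,0,0]],
    [0,[-0.01,0,0.008],[0,0,0]],
    [0,[-0.013,0,0.012],[0,0,0]],
    [0,[-0.016,0,0.017],[0,0,0]],
    [0,[-0.018,0,0.021],[0,0,0]],
    [0,[-0.02,0,0.025],[0,0,0]],
    [0,[-0.022,0,0.029],[0,0,0]],
    [0,[-0.023,0,0.032],[0,0,0]],
    [0,[-0.023,0,0.034],[0,0,0]],
    [0,[-0.023,0,0.034],[0,0,0]]
  ]
}}

```text
time_s: 7.42
tool_pos: [0.4847, 0.1588, 0.1027]
tool_rot: [0.988, 0.156, 0.001, 0.0]
wrist_force: [-13.0, -1.7, 29.6]
gripper_width: 0.0002
```

```bash
python3 -c "
from h import *
print(where(),arm.state()['wrist_force'].round(1))"
```

```text
[-4.600e-02  1.000e-04  1.027e-01] [-13.   -1.7  29.6]
```

Emit:
{"method": "play_rows", "body": {
  "plan": [
    [0,[0,0,-0.03],[0,0,0]],
    [0,[-0.03,0,-0.08],[0,0,0]],
    [0,[-0.05,0,-0.11],[0,0,0]],
    [0,[-0.05,0,-0.11],[0,0,0]],
    [0,[-0.05,0,-0.11],[0,0,0]]
  ]
}}

```text
time_s: 8.05
tool_pos: [0.436, 0.1432, 0.2073]
tool_rot: [0.988, 0.156, -0.0, -0.0]
wrist_force: [-0.8, -0.2, -0.3]
gripper_width: 0.0
```

```bash
python3 - <<'E'
from h import *
import cv2
p=np.load('p.npy')
print(where(),arm.state()["wrist_force"].round(1))
b=optics.snapshot("scene")[210:310,155:255]; c=optics.calibration("wrist");w=optics.snapshot("wrist")[0:200,130:370]
o=np.zeros((400,800,3),np.uint8);o[:,:400]=cv2.resize(b,(400,400),interpolation=cv2.INTER_CUBIC);o[:333,400:]=cv2.resize(w,(400,333),interpolation=cv2.INTER_CUBIC)
cv2.imwrite("pics/s4.png",o)
pr=lambda x,z:((proj("wrist",case(p,(x,0,z)),c)-[130,0])*5/3+[400,0]).round()
print("lip far",pr(.025,.102),"levertip",[(L,pr(-.018+.04*np.cos(1.2217+L),.1+.04*np.sin(1.2217+L))) for L in(1.5,1.7,1.83,1.92)])
E
```

```text
[-9.720e-02  2.000e-04  2.073e-01] [-0.8 -0.2 -0.3]
lip far [608.  52.] levertip [(1.5, array([608., 235.])), (1.7, array([608., 238.])), (1.83, array([608., 239.])), (1.92, array([608., 238.]))]
```

View pics/s4.png

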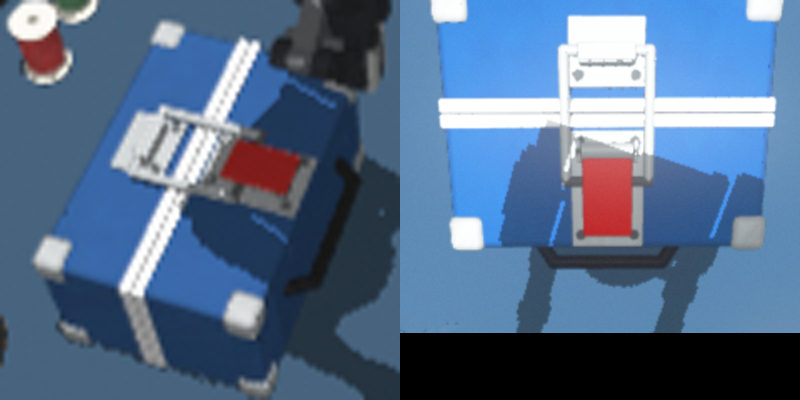

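The lever lies flat, with its tip at (608,238) as predicted. The bar at (608,48) is behind the lip, the seam has closed, and the gripper is clear. I'll hand it in.

```bash
python3 -c "
from workcell import workorder,arm
print(workorder.job_done(),arm.state()['time_s'])"
```

```text
the job is handed in; nothing more can be done
the job is handed in; nothing more can be done
```

The blue case's latch is fastened, and I handed the job in with about 8 s on the robot's clock. I flipped the loop over the keeper with the shut fingers, then pushed the red lever back and down until it was flat.

- **Loop:** before I moved the lever, the wrist view showed the bar behind the lip with the lever still near 0 rad. It was still behind the lip after the lever went down.
- **Lever:** it came up against its stop under about 30 N, with the fingertips at 102.7 mm, and stayed flat when I lifted off.
- **Lid:** the gap at the seam looks closed in the pictures. I had no direct reading of the lid or lever angles.
- **Gripper and grey case:** the gripper ended well clear of the latch, with the wrist force near zero. I never touched the grey case, though I didn't take a last picture of its latch.

None of the checks failed or disagreed.

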